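# Level the pull-out scale shelf

### The job

Pull the shelf tray of the steel bench stand out to its stop, then lay the red spirit level on the blue mat of the shelf, running left to right, and let go of it. Then turn the shelf's orange levelling foot until the bubble stands still midway between the two black lines, and then press down on the black pad of the level with about 10 N (a kilogram's push), bubble still centred. Finish while holding: keep pressing at the end, and leave the two squeeze bottles and the jar where they are.

Things in the scene. Friction and masses are not known exactly. Their poses are not given: they have to be found in the camera images.
- stand_front (a point): middle of the top front edge of the fixed steel bench stand, 280 deep (x) x 440 wide (y) x 130 high, open in front; axes as the stand's: the tray comes out along -x, towards the robot; +y is left as seen from the robot
- tray (a joint): how far the tray is out of the stand, in m: 0 in, 0.17 at its stop; friction about 3 N, stays where left
- tray_handle (a point): middle of the black handle bar of the tray, 95 above the table: a round bar 11 thick and 140 long along the stand's y, 35 in front of the tray's face (front panel top 108 high); moves with the tray. It can be gripped from above, one finger in the 29 gap behind the bar
- shelf: white tilting shelf plate in the tray, 150 (x) x 300 (y) x 8, top about 70 above the table; hinged along its left (+y) edge (origin on that hinge line), its right (-y) side lifted by the levelling foot. The right side starts too low, by 0.016 to 0.032 rad. On rubber: under more than about 2 N it yields straight down 1 mm per 5 N, tilt unchanged
- shelf_mid (a point): centre of the blue mat (70 along x, 190 along y) on the top of the shelf plate: where the middle of the level belongs; axes as the stand's, apart from the tilt; it moves with the tray
- foot_grip (a point): centre of the levelling foot's orange grip bar, 44 long (this point's x), 14 wide, 24 high, over a 44 black disc; 101 above the table, 155 right (-y) of the mat's centre; moves with the tray. Clockwise from above lifts the shelf's right side, 0.03 rad of tilt per rad; stays where left; friction 0.10 N m. Level is 0.55 to 1.05 rad clockwise of its start; stops lie at least 0.4 rad beyond
- level_mid (a point): centre of the red spirit level, 160 long (its x) x 24 wide (its y) x 40 high (pad top 42), about 0.3 kg; the point is 20 above its flat underside; it starts lying on the table to the left or right of the stand, roughly along the robot's x
- level_pad (a point): top centre of the black rubber pad (32 x 22) on the middle of the level's top, 42 above its underside: press here
- vial (a point): middle of the green vial, which lies in a cut-out of the level's top, 51 from its middle towards the level's +x end; same axes as the level; the two black lines are 10.5 either side of it along x
- bubble (a point): centre of the white bubble, 15 long, in the vial; it runs to the higher end, 0.5 mm per mrad of tilt, at most 16.5 either way of vial (1 rad of the foot moves it 15 mm), and settles in about half a second; centred when it coincides with vial
- yellow_bottle: yellow squeeze bottle, 58 across, 170 high, on the table on the other side from the level, standing upright; origin at the centre of its underside; leave it alone
- red_bottle: red squeeze bottle, 58 across, 170 high, standing upright; origin at the centre of its underside; leave it alone
- jar: amber jar, 72 across, 90 high, standing upright; origin at the centre of its underside; leave it alone
Not all that is in view belongs to the job. What is meant by the part that bears level_mid is not purple, turquoise or yellow, and is the smaller of those in its own colour.

How it is judged:
By the outcome, as a careful person would: the job done as asked, in the order asked, and still so for the second after the job is handed in, while the arm keeps its last pose, push and grip.
It also fails if it takes over 70 s, if anything falls off the work surface, if the arm or the gripper's body presses on something with over 40 N, if the wrist force passes 120 N, or if a joint passes its speed limit or range.

### The arm

A 7-joint arm with a two-finger parallel gripper is mounted at the origin on the work surface. World frame = base frame: x ahead of the robot, y to its left, z up, the work surface at z = 0. Lengths are in m, angles in rad, forces in N, time in s.
With the tool pointing down it reaches from about 0.425 to 0.825 m from the base axis. Payload 3.6 kg.
Tool frame: the origin (TCP) lies at the very end of the fingers, on their centre line; the grasp point (between the pads) lies 19 mm behind it; z points along the fingers, y is the direction in which the jaws open and shut (so a half turn about z gives the same grasp; the last joint's range is limited). The gripper opens to 93 mm and grips with 3 to 60 N. Pads are 15 mm wide; open, the fingers measure 128 mm over their backs; the gripper's body (75 mm by 188 mm) begins 65 mm behind the grasp point.
Start: joints at [1.252, 0.615, -0.013, 1.423, 0.008, 1.103, -0.04], TCP at [0.188, -0.622, 0.219] pointing down, gripper open.
Joint ranges: [-3.12, 3.12], [-0.3, 2.06], [-1.34, 1.32], [0.26, 2.42], [-1.36, 4.5], [0.01, 1.98], [-2.84, 2.84]. Speed limits (rad/s): [2.79, 2.79, 3.14, 3.14, 3.14, 3.14, 3.14].

### API

Orientations are given as a unit quaternion [w, x, y, z].
In Python, from plant import ctrl gives the robot as it stands. The module is installed in compiled form; this text tells all that it offers.
- The arm moves only by the shell command python3 -m jog 'ROWS'. ROWS is JSON, a list of rows, each an object of numbers: "dx", "dy", "dz": the shift along the world's x, y, z in mm; "rx", "ry", "rz": the turn, a rotation vector about the world's x, y, z in rad; "jaw": the closure, from 0 (fully open) to 1 (shut). In form: [{"dx": .., "dy": .., "dz": .., "rx": .., "ry": .., "rz": .., "jaw": ..}, ...]. A call has 1 to 10 rows; each row shifts and turns the commanded pose from where the row before left it; what a row does not reach is not made up. A row lasts 1/8 s, in which the tool goes at most 62.5 mm and 10.7 degrees, less where a joint would pass 70% of its speed; a pose out of reach is approached as far as the arm can. A call with a gripper value outside its range is refused whole. The fingers move at their own pace and stop on an object; the grip force is fixed at half the most. Time passes only in rows, so rows that do not move let the fingers close. It gives the time, the measured TCP pose, the force and the opening at its end, in the units of the state.
- ctrl.observe(): the state, without advancing time (a new reading comes with each control period).
- ctrl.capture(name): name is "side" or "top" or "wrist"; returns the picture (384x512x3 uint8, red, green, blue); there is no depth.
- ctrl.camera_params(name): a dict with "K" (3x3 intrinsics, pixels), "k1" (the pictures are not rectified: a ray, as slopes to the right and down, at radius r is drawn at 1 + k1 r^2 times it, then the intrinsics apply), "pose" (4x4, takes a point from camera to world coordinates); the wrist camera has in their place "hand_eye" (4x4, takes a point from camera to tool coordinates, whose origin is the TCP and whose axes are the flange's). Camera axes: x right, y down, z forward; pixel columns grow to the right and rows downward; lengths in m; the calibration is good to about 2 mm. A picture is of the moment at which its call begins: read the wrist's pose just before it. camera_params takes no time and is no camera call.
- ctrl.close_job(): hands the job in, once; it reports no verdict.
The state is a dict: "clock": time; "qpos": joint angles; "dq": joint speeds; "effort": joint torques, N m; "position": TCP position; "tcp_rot": TCP orientation; "wrist_force": force on the tool from outside, world axes, zero at the start; "torque": the same for the moment, N m; "gripper_width": finger opening in m.
Only numpy, scipy, OpenCV 4.12 (cv2) and the standard library are available. Lean on these libraries where they do the work, as an engineer would, in place of code of your own. Each camera call takes 0.05 s, during which the arm holds its last target.

## Working session

There is one attempt and no reset: what is moved stays moved. The work goes in short steps, Python scripts to look and compute and a shell command to move; the robot and the scene stay as the last step left them, time stands still between calls to the robot, and variables do not carry over. Pictures are saved under pics/ and viewed, and the job is handed in when it is done.

```bash
mkdir -p pics; ls; python3 - <<'E'
from plant import ctrl
import cv2,numpy as np
np.set_printoptions(precision=4,suppress=True)
print(ctrl.observe())
for n in ["side","top","wrist"]:
    print(n,ctrl.camera_params(n))
    cv2.imwrite(f"pics/{n}0.png",ctrl.capture(n)[:,:,::-1])
E
```

```text
pics
{'clock': 0.0, 'qpos': array([ 1.2515,  0.6159, -0.0126,  1.4249,  0.0081,  1.1034, -0.0404]), 'dq': array([ 0.0006, -0.0023, -0.0002,  0.0017, -0.0003,  0.    , -0.0011]), 'effort': array([  0.0002, -45.8934,   0.209 , -16.5744,  -0.0611,   0.0204,
         0.0002]), 'position': array([ 0.1874, -0.6216,  0.2175]), 'tcp_rot': array([-0.0013,  0.9893,  0.1459, -0.0002]), 'wrist_force': array([-0.3876, -0.6894, -0.2479]), 'torque': array([-0.0055, -0.0143, -0.0336]), 'gripper_width': 0.09282411474891279}
side {'K': array([[350.0962,   0.    , 257.7349],
       [  0.    , 350.0962, 196.2119],
       [  0.    ,   0.    ,   1.    ]]), 'k1': 0.009785647171223098, 'pose': array([[-0.9628, -0.1876,  0.1943,  0.2957],
       [-0.2699,  0.6973, -0.664 ,  0.7392],
       [-0.0109, -0.6918, -0.722 ,  0.9166],
       [ 0.    ,  0.    ,  0.    ,  1.    ]])}
top {'K': array([[403.3251,   0.    , 253.8468],
       [  0.    , 403.3251, 189.1323],
       [  0.    ,   0.    ,   1.    ]]), 'k1': -0.027324884437476077, 'pose': array([[ 0.0019, -0.9919,  0.1266,  0.3506],
       [-1.    , -0.0028, -0.0069, -0.0271],
       [ 0.0072, -0.1266, -0.9919,  1.4209],
       [ 0.    ,  0.    ,  0.    ,  1.    ]])}
wrist {'K': array([[265.4635,   0.    , 253.9208],
       [  0.    , 265.4635, 190.04  ],
       [  0.    ,   0.    ,   1.    ]]), 'k1': 0.0033432225324311364, 'hand_eye': array([[-0.0003, -0.9664, -0.2569,  0.0715],
       [ 1.    , -0.0002, -0.0006, -0.0007],
       [ 0.0005, -0.2569,  0.9664, -0.1658],
       [ 0.    ,  0.    ,  0.    ,  1.    ]])}
```

View pics/side0.png

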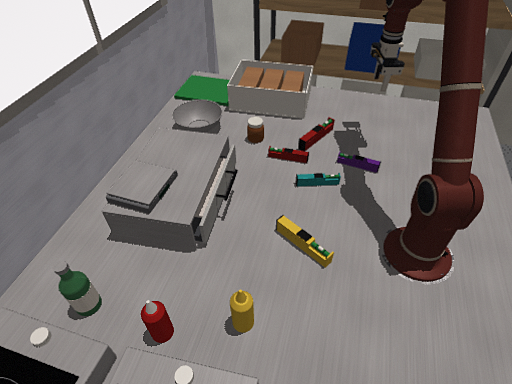

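View pics/top0.png

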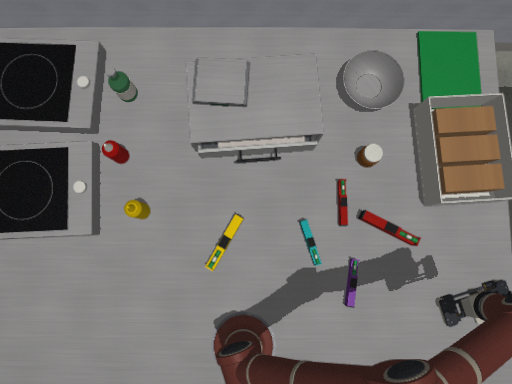

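View pics/wrist0.png

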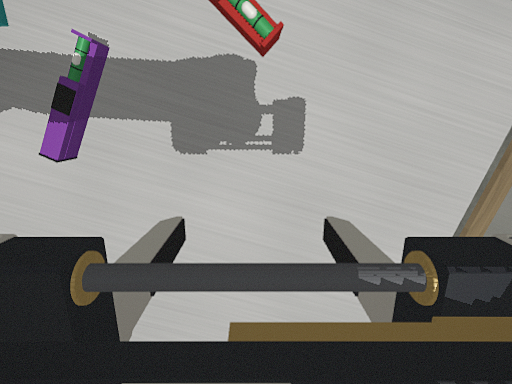

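Candidate levels in the top view are yellow (225,241), turquoise (310,242), purple (352,282), small red (343,202) and large red (389,228). By the description it is the small red one at (343,202). I'll check it in a crop and measure.

```bash
cat > h.py <<'E'
from plant import ctrl
import cv2,numpy as np
from scipy.spatial.transform import Rotation as R
np.set_printoptions(precision=4,suppress=True)
def cam(n,st=None):
    p=ctrl.camera_params(n)
    if n=="wrist":
        T=np.eye(4);q=st["tcp_rot"];T[:3,:3]=R.from_quat([q[1],q[2],q[3],q[0]]).as_matrix();T[:3,3]=st["position"]
        return p["K"],p["k1"],T@p["hand_eye"]
    return p["K"],p["k1"],p["pose"]
def ray(c,uv):
    K,k1,T=c
    d=np.array([(uv[0]-K[0,2])/K[0,0],(uv[1]-K[1,2])/K[1,1]]);s=d.copy()
    for _ in range(10): s=d/(1+k1*(s@s))
    return T[:3,3],T[:3,:3]@np.array([s[0],s[1],1])
def onz(c,uv,z):
    o,d=ray(c,uv);return o+d*(z-o[2])/d[2]
def proj(c,P):
    K,k1,T=c
    p=T[:3,:3].T@(np.asarray(P)-T[:3,3]);s=p[:2]/p[2];s=s*(1+k1*(s@s))
    return np.array([K[0,0]*s[0]+K[0,2],K[1,1]*s[1]+K[1,2]])
def save(img,name,box=None,f=1):
    if box: img=img[box[1]:box[3],box[0]:box[2]]
    cv2.imwrite("pics/"+name+".png",cv2.resize(img[:,:,::-1],None,fx=f,fy=f,interpolation=cv2.INTER_CUBIC))
def snap(n,name=None):
    st=ctrl.observe();im=ctrl.capture(n)
    if name: save(im,name)
    return im,cam(n,st),st
E
python3 - <<'E'
from h import *
im=cv2.imread("pics/top0.png")[:,:,::-1]
sd=cv2.imread("pics/side0.png")[:,:,::-1]
save(im,"topA",(180,120,440,310),3)
save(im,"topB",(180,90,330,175),5)
c=cam("top")
hsv=cv2.cvtColor(np.ascontiguousarray(im),cv2.COLOR_RGB2HSV)
m=(((hsv[:,:,0]<6)|(hsv[:,:,0]>174))&(hsv[:,:,1]>180)&(hsv[:,:,2]>60)).astype(np.uint8)
m=cv2.morphologyEx(m,cv2.MORPH_CLOSE,np.ones((13,13)))
cs,_=cv2.findContours(m,0,2)
for k in cs:
    if cv2.contourArea(k)<100: continue
    r=cv2.minAreaRect(k);b=cv2.boxPoints(r)
    print(r); print(np.array([onz(c,p,.03) for p in b]),onz(c,r[0],.03))
print("handle",[onz(c,p,.095) for p in [(236,159),(280,156)]])
E
```

```text
((390.8999938964844, 228.70001220703125), (60.373836517333984, 9.391485214233398), 26.56505012512207)
[[ 0.4237 -0.4102  0.03  ]
 [ 0.4528 -0.4258  0.03  ]
 [ 0.3598 -0.6105  0.03  ]
 [ 0.3311 -0.5945  0.03  ]] [ 0.3917 -0.5104  0.03  ]
((342.3273620605469, 201.93875122070312), (44.03738021850586, 7.655243873596191), 88.49256896972656)
[[ 0.5611 -0.3306  0.03  ]
 [ 0.5619 -0.3575  0.03  ]
 [ 0.4083 -0.3575  0.03  ]
 [ 0.4076 -0.3309  0.03  ]] [ 0.4842 -0.3441  0.03  ]
((115.14000701904297, 151.97999572753906), (27.0, 15.800002098083496), 36.869895935058594)
[[0.665  0.5073 0.03  ]
 [0.7107 0.476  0.03  ]
 [0.6524 0.3968 0.03  ]
 [0.6071 0.4282 0.03  ]] [0.6587 0.452  0.03  ]
handle [array([0.6213, 0.0236, 0.095 ]), array([ 0.6321, -0.1238,  0.095 ])]
```

View pics/topA.png

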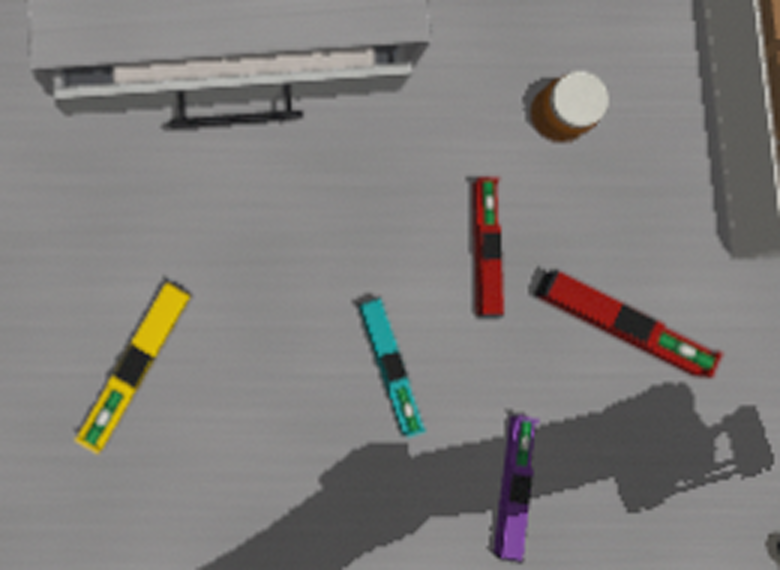

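View pics/topB.png

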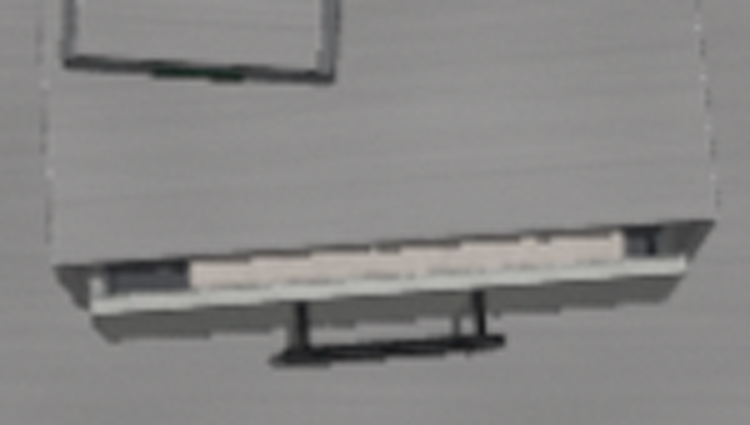

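```bash
python3 - <<'E'
from h import *
sd=cv2.imread("pics/side0.png")[:,:,::-1]
save(sd,"sideA",(100,130,260,255),5)
c=cam("top");s=cam("side")
f=lambda u,v:(180+u/5,90+v/5)
for uv in [(292,353),(505,340),(398,347)]: print("bar",onz(c,f(*uv),.095),proj(s,onz(c,f(*uv),.095)))
for uv in [(53,266),(717,220)]: print("edge",onz(c,f(*uv),.13),proj(s,onz(c,f(*uv),.13)))
for uv in [(95,305),(690,262)]: print("panel",onz(c,f(*uv),.108))
for P in onz(c,(372,153),.09),: print("jar",P)
E
```

```text
bar [0.6159 0.0155 0.095 ] [225.6927 197.3503]
bar [ 0.6252 -0.1271  0.095 ] [236.5774 168.5166]
bar [ 0.6202 -0.0554  0.095 ] [231.4188 182.4441]
edge [0.6664 0.1713 0.13  ] [190.5834 223.2836]
edge [ 0.699  -0.2647  0.13  ] [228.7267 134.4507]
panel [0.6453 0.1462 0.108 ]
panel [ 0.6761 -0.2501  0.108 ]
jar [ 0.6448 -0.4356  0.09  ]
```

View pics/sideA.png

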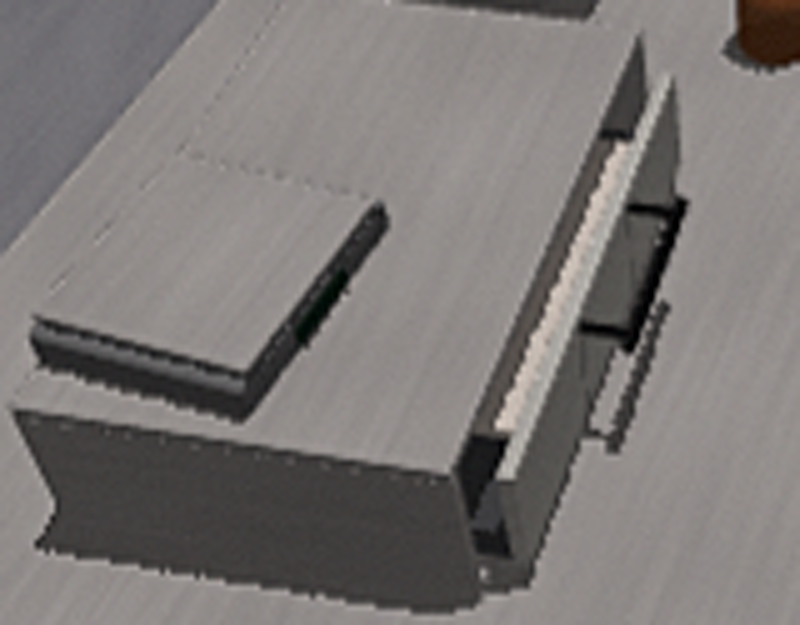

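The small red level is confirmed: its vial is at the far (+x) end and it measures about 157 mm. The bar is at about (0.620,-0.053) and the stand yaw is about 0.075. Moving above the handle.

```bash
python3 -m jog '[{"dx":35,"dy":47,"dz":-2,"rz":0.113,"jaw":0.57},{"dx":35,"dy":47,"dz":-2,"rz":0.113,"jaw":0.57},{"dx":35,"dy":47,"dz":-2,"rz":0.113,"jaw":0.57},{"dx":35,"dy":47,"dz":-2,"rz":0.113,"jaw":0.57},{"dx":35,"dy":47,"dz":-2,"rz":0.113,"jaw":0.57},{"dx":35,"dy":47,"dz":-2,"rz":0.113,"jaw":0.57},{"dx":35,"dy":47,"dz":-2,"rz":0.113,"jaw":0.57},{"dx":35,"dy":47,"dz":-2,"rz":0.113,"jaw":0.57},{"dx":35,"dy":47,"dz":-2,"rz":0.113,"jaw":0.57},{"dx":35,"dy":47,"dz":-2,"rz":0.113,"jaw":0.57}]'
python3 -m jog '[{"dx":35,"dy":47,"dz":-2,"rz":0.113,"jaw":0.57},{"dx":38,"dy":47,"dz":-2,"rz":0.113,"jaw":0.57},{"jaw":0.57},{"jaw":0.57}]'
python3 - <<'E'
from h import *
im,c,st=snap("wrist","w1")
print(st["position"],R.from_quat(np.roll(st["tcp_rot"],-1)).as_matrix(),st["gripper_width"],st["clock"])
for y in (-.12,-.053,.015):
  print(proj(c,(0.620-.075*(y+.053),y,.095)))
im,c,st=snap("top","t1"); save(im,"t1c",(180,90,330,175),5)
E
```

```text
[ 0.1875 -0.6218  0.2178] [[ 0.9574  0.2887 -0.0006]
 [ 0.2887 -0.9574  0.0018]
 [-0.     -0.0019 -1.    ]] 0.09323517631624305 0.15
[-395.2775 -821.2062]
[-543.8409 -884.7231]
[-707.5591 -955.8542]schema error: expected keys dx, dy, dz, rx, ry, rz, jaw
schema error: expected keys dx, dy, dz, rx, ry, rz, jaw
```

View pics/w1.png

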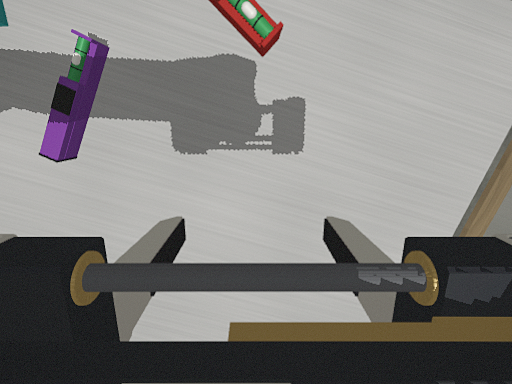

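View pics/t1c.png

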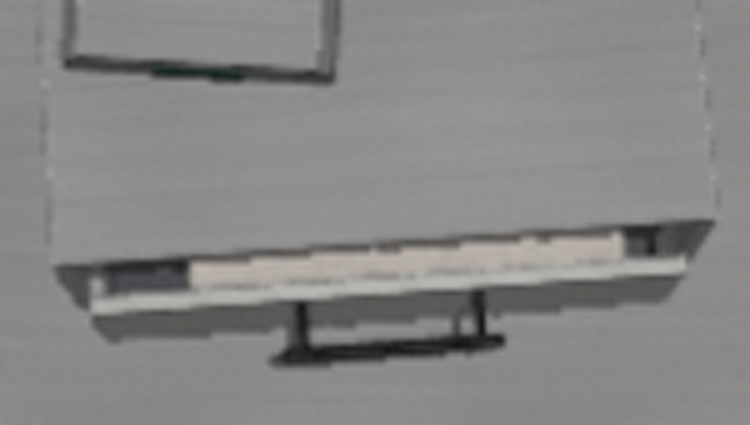

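All seven keys are required in every row.

```bash
python3 -m jog '[{"dx":35,"dy":47,"dz":-2,"rx":0,"ry":0,"rz":0.113,"jaw":0.57},{"dx":35,"dy":47,"dz":-2,"rx":0,"ry":0,"rz":0.113,"jaw":0.57},{"dx":35,"dy":47,"dz":-2,"rx":0,"ry":0,"rz":0.113,"jaw":0.57},{"dx":35,"dy":47,"dz":-2,"rx":0,"ry":0,"rz":0.113,"jaw":0.57},{"dx":35,"dy":47,"dz":-2,"rx":0,"ry":0,"rz":0.113,"jaw":0.57},{"dx":35,"dy":47,"dz":-2,"rx":0,"ry":0,"rz":0.113,"jaw":0.57},{"dx":35,"dy":47,"dz":-2,"rx":0,"ry":0,"rz":0.113,"jaw":0.57},{"dx":35,"dy":47,"dz":-2,"rx":0,"ry":0,"rz":0.113,"jaw":0.57},{"dx":35,"dy":47,"dz":-2,"rx":0,"ry":0,"rz":0.113,"jaw":0.57},{"dx":35,"dy":47,"dz":-2,"rx":0,"ry":0,"rz":0.113,"jaw":0.57}]'
python3 -m jog '[{"dx":35,"dy":47,"dz":-2,"rx":0,"ry":0,"rz":0.113,"jaw":0.57},{"dx":38,"dy":47,"dz":-2,"rx":0,"ry":0,"rz":0.113,"jaw":0.57},{"dx":0,"dy":0,"dz":0,"rx":0,"ry":0,"rz":0,"jaw":0.57},{"dx":0,"dy":0,"dz":0,"rx":0,"ry":0,"rz":0,"jaw":0.57}]'
python3 - <<'E'
from h import *
im,c,st=snap("wrist","w2")
print(st["position"],R.from_quat(np.roll(st["tcp_rot"],-1)).as_matrix(),st["gripper_width"],st["clock"])
for y in (-.12,-.053,.015):
  print(proj(c,(0.620-.075*(y+.053),y,.095)))
E
```

```text
clock: 1.5
position: [0.5386, -0.151, 0.1987]
tcp_rot: [0.0, 0.756, 0.654, -0.0]
wrist_force: [0.7, -0.2, 0.1]
gripper_width: 0.0397
clock: 2.0
position: [0.6102, -0.059, 0.1942]
tcp_rot: [-0.0, 0.679, 0.734, -0.001]
wrist_force: [-0.5, -1.0, 0.2]
gripper_width: 0.0401
[ 0.6102 -0.059   0.1942] [[-0.0773  0.997  -0.0013]
 [ 0.997   0.0773 -0.0011]
 [-0.0009 -0.0014 -1.    ]] 0.04009977001640886 2.0
[263.0469 246.0615]
[263.7702 186.5057]
[264.6087 117.8079]
```

View pics/w2.png

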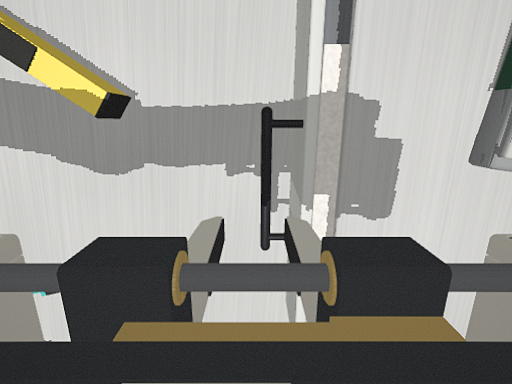

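Bar in the wrist view spans (266,108) to (266,248), so its centre is about (0.6225,-0.045). Descending with the rear finger in the gap.

```bash
python3 -m jog '[{"dx":4,"dy":12,"dz":-20,"rx":0,"ry":0,"rz":0,"jaw":0.57},{"dx":0,"dy":0,"dz":-32,"rx":0,"ry":0,"rz":0,"jaw":0.57},{"dx":0,"dy":0,"dz":-32,"rx":0,"ry":0,"rz":0,"jaw":0.57},{"dx":0,"dy":0,"dz":-32,"rx":0,"ry":0,"rz":0,"jaw":0.57},{"dx":0,"dy":0,"dz":0,"rx":0,"ry":0,"rz":0,"jaw":0.57}]'
python3 - <<'E'
from h import *
im,c,st=snap("wrist","w3")
E
```

```text
clock: 2.68
position: [0.612, -0.0489, 0.0765]
tcp_rot: [-0.002, 0.68, 0.733, -0.003]
wrist_force: [-0.4, 0.8, 0.5]
gripper_width: 0.0398
```

View pics/w3.png

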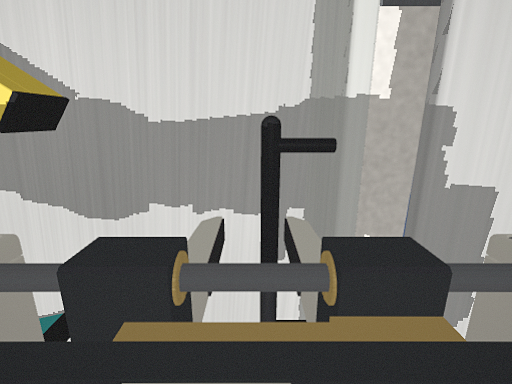

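```bash
python3 -m jog '[{"dx":0,"dy":0,"dz":0,"rx":0,"ry":0,"rz":0,"jaw":1},{"dx":0,"dy":0,"dz":0,"rx":0,"ry":0,"rz":0,"jaw":1},{"dx":0,"dy":0,"dz":0,"rx":0,"ry":0,"rz":0,"jaw":1},{"dx":-20,"dy":-1.5,"dz":0,"rx":0,"ry":0,"rz":0,"jaw":1},{"dx":-30,"dy":-2.3,"dz":0,"rx":0,"ry":0,"rz":0,"jaw":1},{"dx":-30,"dy":-2.3,"dz":0,"rx":0,"ry":0,"rz":0,"jaw":1},{"dx":-30,"dy":-2.3,"dz":0,"rx":0,"ry":0,"rz":0,"jaw":1},{"dx":-30,"dy":-2.3,"dz":0,"rx":0,"ry":0,"rz":0,"jaw":1},{"dx":-10,"dy":-0.7,"dz":0,"rx":0,"ry":0,"rz":0,"jaw":1},{"dx":-5,"dy":-0.4,"dz":0,"rx":0,"ry":0,"rz":0,"jaw":1}]'
```

```text
clock: 3.98
position: [0.4692, -0.0574, 0.0804]
tcp_rot: [0.007, 0.679, 0.734, 0.008]
wrist_force: [17.8, -0.3, -15.2]
gripper_width: 0.0101
```

```bash
python3 -m jog '[{"dx":-5,"dy":-0.4,"dz":0,"rx":0,"ry":0,"rz":0,"jaw":1},{"dx":-3,"dy":-0.2,"dz":0,"rx":0,"ry":0,"rz":0,"jaw":1}]'
```

```text
clock: 4.22
position: [0.4694, -0.0573, 0.0805]
tcp_rot: [0.011, 0.679, 0.734, 0.015]
wrist_force: [27.9, -1.5, -29.5]
gripper_width: 0.0101
```

```bash
python3 -m jog '[{"dx":8,"dy":0.6,"dz":0,"rx":0,"ry":0,"rz":0,"jaw":1},{"dx":3,"dy":0,"dz":0,"rx":0,"ry":0,"rz":0,"jaw":1},{"dx":0,"dy":0,"dz":0,"rx":0,"ry":0,"rz":0,"jaw":0.6},{"dx":0,"dy":0,"dz":0,"rx":0,"ry":0,"rz":0,"jaw":0.6}]'
python3 - <<'E'
from h import *
im,c,st=snap("top","t3");im,c,st=snap("wrist","w4")
E
```

```text
clock: 4.72
position: [0.4619, -0.0581, 0.0787]
tcp_rot: [-0.0, 0.679, 0.734, -0.001]
wrist_force: [-0.2, 0.9, -0.6]
gripper_width: 0.0259
```

View pics/t3.png

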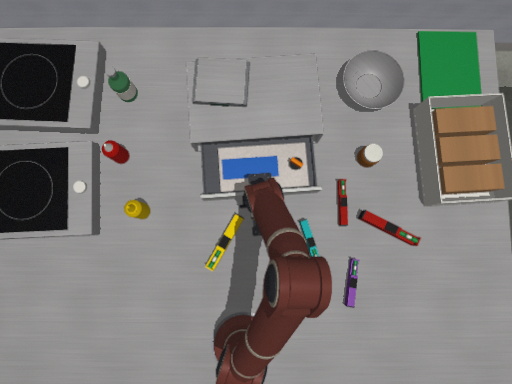

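View pics/w4.png

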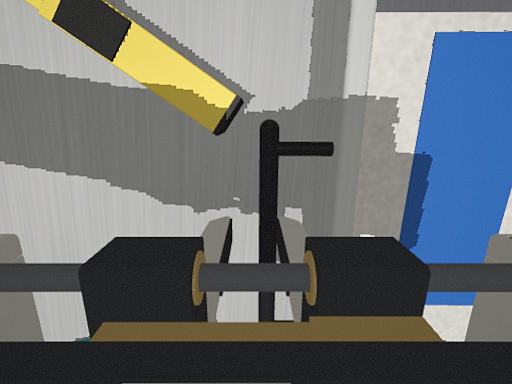

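The tray is firmly at its stop: the force rose to 28 N with no motion. The mat (250,167) and orange foot (296,162) are visible in the top view. Lifting and going to the level.

```bash
python3 -m jog '[{"dx":0,"dy":0,"dz":50,"rx":0,"ry":0,"rz":0,"jaw":0.6},{"dx":0,"dy":0,"dz":50,"rx":0,"ry":0,"rz":0,"jaw":0},{"dx":4,"dy":-40,"dz":0,"rx":0,"ry":0,"rz":-0.182,"jaw":0},{"dx":4,"dy":-40,"dz":0,"rx":0,"ry":0,"rz":-0.182,"jaw":0},{"dx":4,"dy":-40,"dz":0,"rx":0,"ry":0,"rz":-0.182,"jaw":0},{"dx":4,"dy":-40,"dz":0,"rx":0,"ry":0,"rz":-0.182,"jaw":0},{"dx":3,"dy":-40,"dz":0,"rx":0,"ry":0,"rz":-0.182,"jaw":0},{"dx":3,"dy":-40,"dz":0,"rx":0,"ry":0,"rz":-0.182,"jaw":0},{"dx":0,"dy":-46,"dz":0,"rx":0,"ry":0,"rz":-0.182,"jaw":0},{"dx":0,"dy":0,"dz":0,"rx":0,"ry":0,"rz":-0.182,"jaw":0}]'
python3 -m jog '[{"dx":0,"dy":0,"dz":-20,"rx":0,"ry":0,"rz":-0.182,"jaw":0},{"dx":0,"dy":0,"dz":0,"rx":0,"ry":0,"rz":0,"jaw":0},{"dx":0,"dy":0,"dz":0,"rx":0,"ry":0,"rz":0,"jaw":0}]'
python3 - <<'E'
from h import *
im,c,st=snap("wrist","w5")
print(st["position"],R.from_quat(np.roll(st["tcp_rot"],-1)).as_matrix(),st["gripper_width"],st["clock"])
hsv=cv2.cvtColor(im,cv2.COLOR_RGB2HSV)
m=(((hsv[:,:,0]<6)|(hsv[:,:,0]>174))&(hsv[:,:,1]>180)&(hsv[:,:,2]>60)).astype(np.uint8)
cs,_=cv2.findContours(m,0,2)
for k in cs:
    if cv2.contourArea(k)>200: r=cv2.minAreaRect(k);print(r,[onz(c,p,.04) for p in cv2.boxPoints(r)])
im,c,st=snap("top","t4"); save(im,"t4c",(185,120,335,210),5)
E
```

```text
clock: 6.08
position: [0.4811, -0.3485, 0.1773]
tcp_rot: [0.0, 0.996, 0.089, -0.002]
wrist_force: [-0.1, -0.2, 0.7]
gripper_width: 0.0931
clock: 6.45
position: [0.4842, -0.3436, 0.1586]
tcp_rot: [-0.0, 1.0, 0.007, -0.001]
wrist_force: [0.4, 0.5, -0.2]
gripper_width: 0.093
[ 0.4842 -0.3436  0.1586] [[ 0.9999  0.0137 -0.0011]
 [ 0.0137 -0.9999  0.0008]
 [-0.0011 -0.0009 -1.    ]] 0.09299408836620081 6.45
((376.47412109375, 240.5189208984375), (57.78900909423828, 10.061478614807129), 27.299571990966797) [array([ 0.4313, -0.4526,  0.04  ]), array([ 0.4424, -0.4567,  0.04  ]), array([ 0.41  , -0.5206,  0.04  ]), array([ 0.3982, -0.517 ,  0.04  ])]
((320.10003662109375, 224.80003356933594), (30.4105224609375, 33.541019439697266), 26.56505012512207) [array([ 0.4289, -0.3955,  0.04  ]), array([ 0.4655, -0.4102,  0.04  ]), array([ 0.4498, -0.4423,  0.04  ]), array([ 0.4121, -0.4284,  0.04  ])]
((254.5, 224.5), (49.0, 19.0), 90.0) [array([ 0.468 , -0.3328,  0.04  ]), array([ 0.4683, -0.354 ,  0.04  ]), array([ 0.4079, -0.3554,  0.04  ]), array([ 0.4076, -0.333 ,  0.04  ])]
((255.5, 144.0), (66.0, 21.0), 90.0) [array([ 0.5635, -0.3323,  0.04  ]), array([ 0.5638, -0.3539,  0.04  ]), array([ 0.4946, -0.3556,  0.04  ]), array([ 0.4943, -0.3326,  0.04  ])]
```

View pics/w5.png

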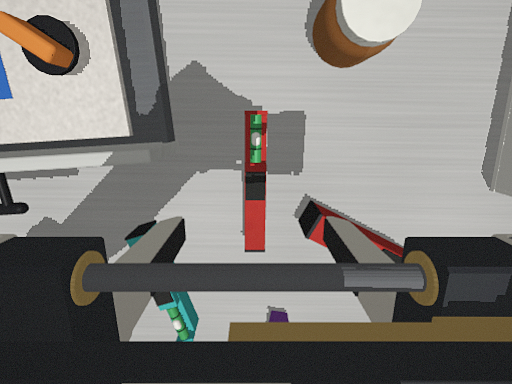

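View pics/t4c.png

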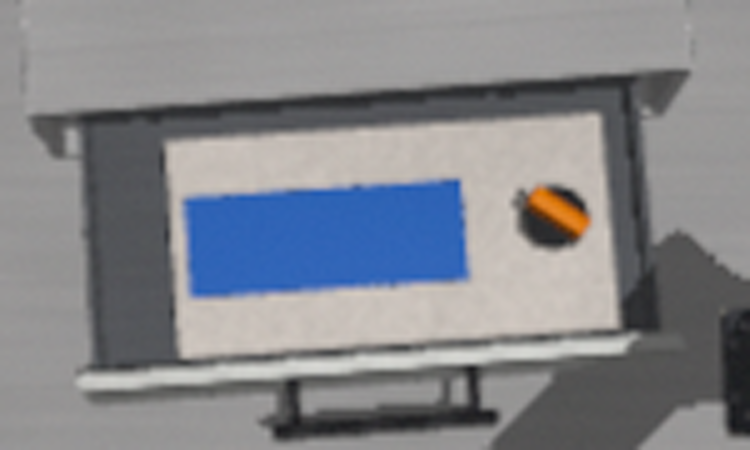

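Level middle ≈(0.486,-0.343), aligned with the tool. The large red level's tip is close on the right, so I'm narrowing the jaws to 44 mm before descending.

```bash
python3 -m jog '[{"dx":2,"dy":0,"dz":0,"rx":0,"ry":0,"rz":0,"jaw":0.53},{"dx":0,"dy":0,"dz":-40,"rx":0,"ry":0,"rz":0,"jaw":0.53},{"dx":0,"dy":0,"dz":-40,"rx":0,"ry":0,"rz":0,"jaw":0.53},{"dx":0,"dy":0,"dz":-40,"rx":0,"ry":0,"rz":0,"jaw":0.53},{"dx":0,"dy":0,"dz":-29,"rx":0,"ry":0,"rz":0,"jaw":0.53},{"dx":0,"dy":0,"dz":0,"rx":0,"ry":0,"rz":0,"jaw":0.53},{"dx":0,"dy":0,"dz":0,"rx":0,"ry":0,"rz":0,"jaw":1},{"dx":0,"dy":0,"dz":0,"rx":0,"ry":0,"rz":0,"jaw":1},{"dx":0,"dy":0,"dz":0,"rx":0,"ry":0,"rz":0,"jaw":1}]'
python3 - <<'E'
from h import *
c=cam("top");im=cv2.imread("pics/t4.png")
hsv=cv2.cvtColor(im,cv2.COLOR_BGR2HSV)
def big(m):
    m=m.astype(np.uint8);m[:110]=0;m[215:]=0
    cs,_=cv2.findContours(m,0,2);return max(cs,key=cv2.contourArea)
k=big((hsv[:,:,0]>100)&(hsv[:,:,0]<125)&(hsv[:,:,1]>150))
r=cv2.minAreaRect(k);b=cv2.boxPoints(r);P=np.array([onz(c,p,.068) for p in b]);print("mat",r,P,onz(c,r[0],.067))
k=big((hsv[:,:,0]>5)&(hsv[:,:,0]<20)&(hsv[:,:,1]>200)&(hsv[:,:,2]>120))
r=cv2.minAreaRect(k);P=np.array([onz(c,p,.113) for p in cv2.boxPoints(r)]);print("foot",r,P,P.mean(0))
s=cv2.imread("pics/w5.png")
E
```

```text
clock: 7.68
position: [0.4875, -0.3447, 0.0112]
tcp_rot: [0.001, 1.0, 0.005, 0.001]
wrist_force: [-0.7, -1.1, 3.1]
gripper_width: 0.0238
mat ((249.84295654296875, 167.14382934570312), (19.024433135986328, 54.61210250854492), 86.18592071533203) [[ 0.6251  0.0725  0.068 ]
 [ 0.6383 -0.1136  0.068 ]
 [ 0.5726 -0.1175  0.068 ]
 [ 0.5595  0.0674  0.068 ]] [ 0.5989 -0.0227  0.067 ]
foot ((296.23077392578125, 161.65382385253906), (11.648704528808594, 4.160251617431641), 33.6900634765625) [[ 0.6144 -0.1562  0.113 ]
 [ 0.6261 -0.1639  0.113 ]
 [ 0.6045 -0.1957  0.113 ]
 [ 0.5928 -0.1879  0.113 ]] [ 0.6094 -0.1759  0.113 ]
```

Grip is good (23.8 mm). Mat centre is (0.599,-0.023) and the foot (0.609,-0.176), which agrees with the given 155 mm. Lifting and carrying.

```bash
python3 -m jog '[{"dx":0,"dy":0,"dz":40,"rx":0,"ry":0,"rz":0,"jaw":1},{"dx":0,"dy":0,"dz":60,"rx":0,"ry":0,"rz":0,"jaw":1},{"dx":0,"dy":0,"dz":50,"rx":0,"ry":0,"rz":0,"jaw":1},{"dx":12,"dy":35,"dz":0,"rx":0,"ry":0,"rz":0.181,"jaw":1},{"dx":12,"dy":36,"dz":0,"rx":0,"ry":0,"rz":0.181,"jaw":1},{"dx":12,"dy":36,"dz":0,"rx":0,"ry":0,"rz":0.181,"jaw":1},{"dx":12,"dy":36,"dz":0,"rx":0,"ry":0,"rz":0.181,"jaw":1},{"dx":12,"dy":36,"dz":0,"rx":0,"ry":0,"rz":0.181,"jaw":1},{"dx":12,"dy":36,"dz":0,"rx":0,"ry":0,"rz":0.181,"jaw":1},{"dx":12,"dy":36,"dz":0,"rx":0,"ry":0,"rz":0.181,"jaw":1}]'
python3 -m jog '[{"dx":13,"dy":36,"dz":0,"rx":0,"ry":0,"rz":0.181,"jaw":1},{"dx":14,"dy":34,"dz":0,"rx":0,"ry":0,"rz":0.181,"jaw":1},{"dx":0,"dy":0,"dz":-20,"rx":0,"ry":0,"rz":0,"jaw":1},{"dx":0,"dy":0,"dz":0,"rx":0,"ry":0,"rz":0,"jaw":1}]'
python3 - <<'E'
from h import *
im,c,st=snap("wrist","w6")
print(st["position"],R.from_quat(np.roll(st["tcp_rot"],-1)).as_matrix(),st["gripper_width"],st["clock"])
im,c,st=snap("top","t5"); save(im,"t5c",(185,120,335,210),5)
E
```

```text
clock: 8.93
position: [0.5698, -0.0912, 0.1594]
tcp_rot: [-0.001, 0.801, 0.599, -0.001]
wrist_force: [-0.1, -0.2, -2.7]
gripper_width: 0.0237
clock: 9.43
position: [0.5952, -0.0228, 0.1379]
tcp_rot: [-0.002, 0.682, 0.732, -0.002]
wrist_force: [-0.7, -1.0, -2.2]
gripper_width: 0.0239
[ 0.5952 -0.0228  0.1379] [[-0.0704  0.9975 -0.0061]
 [ 0.9975  0.0704 -0.0005]
 [-0.0001 -0.0061 -1.    ]] 0.023853549044007237 9.425
```

View pics/w6.png

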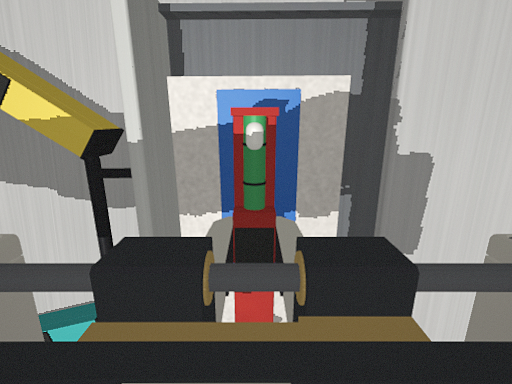

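View pics/t5c.png

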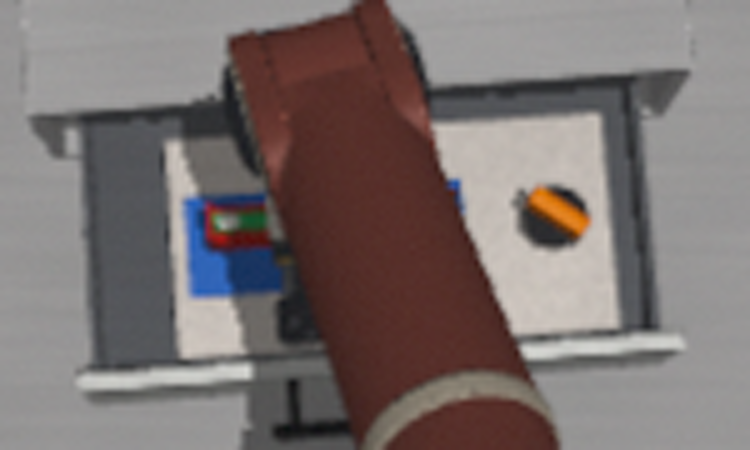

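Level is aligned with the mat; the mat axis sits ~4 mm in +x of the tool. Descending.

```bash
python3 -m jog '[{"dx":4,"dy":0,"dz":-15,"rx":0,"ry":0,"rz":0,"jaw":1},{"dx":0,"dy":0,"dz":-20,"rx":0,"ry":0,"rz":0,"jaw":1},{"dx":0,"dy":0,"dz":-15,"rx":0,"ry":0,"rz":0,"jaw":1},{"dx":0,"dy":0,"dz":-4,"rx":0,"ry":0,"rz":0,"jaw":1},{"dx":0,"dy":0,"dz":0,"rx":0,"ry":0,"rz":0,"jaw":1}]'
```

```text
clock: 10.15
position: [0.6018, -0.0231, 0.0856]
tcp_rot: [-0.0, 0.682, 0.731, 0.0]
wrist_force: [-0.1, 0.2, -2.2]
gripper_width: 0.0237
```

```bash
python3 -m jog '[{"dx":-1,"dy":0,"dz":-3,"rx":0,"ry":0,"rz":0,"jaw":1},{"dx":0,"dy":0,"dz":-2,"rx":0,"ry":0,"rz":0,"jaw":1},{"dx":0,"dy":0,"dz":0,"rx":0,"ry":0,"rz":0,"jaw":1}]'
```

```text
clock: 10.52
position: [0.6008, -0.0231, 0.0809]
tcp_rot: [0.0, 0.682, 0.731, 0.0]
wrist_force: [0.1, -0.6, -2.7]
gripper_width: 0.0241
```

```bash
python3 -m jog '[{"dx":0,"dy":0,"dz":-2,"rx":0,"ry":0,"rz":0,"jaw":1},{"dx":0,"dy":0,"dz":-2,"rx":0,"ry":0,"rz":0,"jaw":1},{"dx":0,"dy":0,"dz":0,"rx":0,"ry":0,"rz":0,"jaw":1}]'
```

```text
clock: 10.9
position: [0.6012, -0.0238, 0.0775]
tcp_rot: [0.001, 0.683, 0.731, 0.0]
wrist_force: [-1.0, -3.4, 5.2]
gripper_width: 0.024
```

Contact made. Releasing and rising.

```bash
python3 -m jog '[{"dx":0,"dy":0,"dz":0,"rx":0,"ry":0,"rz":0,"jaw":0.6},{"dx":0,"dy":0,"dz":0,"rx":0,"ry":0,"rz":0,"jaw":0.45},{"dx":0,"dy":0,"dz":30,"rx":0,"ry":0,"rz":0,"jaw":0.45},{"dx":0,"dy":0,"dz":40,"rx":0,"ry":0,"rz":0,"jaw":0.45},{"dx":0,"dy":0,"dz":0,"rx":0,"ry":0,"rz":0,"jaw":0.45},{"dx":0,"dy":0,"dz":0,"rx":0,"ry":0,"rz":0,"jaw":0.45}]'
python3 - <<'E'
from h import *
im,c,st=snap("wrist","w7"); save(im,"w7c",(200,60,310,240),4)
print(st["position"],R.from_quat(np.roll(st["tcp_rot"],-1)).as_matrix(),st["clock"])
E
```

```text
clock: 11.65
position: [0.6, -0.0231, 0.1459]
tcp_rot: [-0.0, 0.682, 0.731, -0.0]
wrist_force: [0.1, -0.4, -0.0]
gripper_width: 0.0512
[ 0.6    -0.0231  0.1459] [[-0.0692  0.9976 -0.0014]
 [ 0.9976  0.0692 -0.    ]
 [ 0.0001 -0.0014 -1.    ]] 11.65
```

View pics/w7.png

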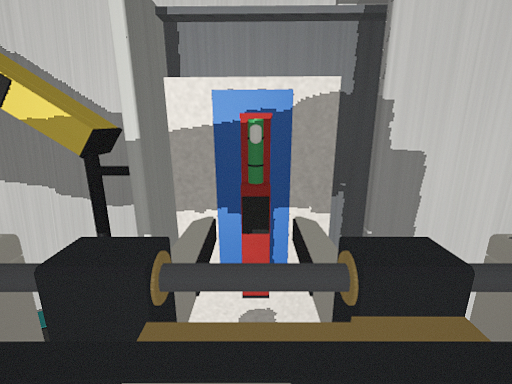

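View pics/w7c.png

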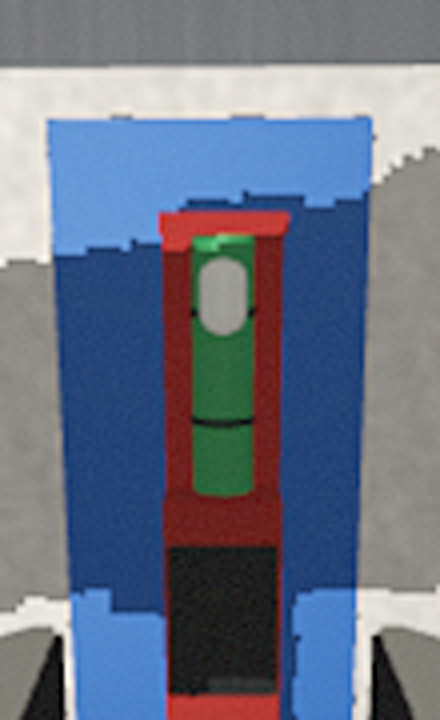

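Level rests on the mat, released. The bubble is at crop row 296 and the lines at 312 and 421, so it stands ~13.6 mm to the left: a turn of about 0.9 rad clockwise. Going over the foot.

```bash
python3 -m jog '[{"dx":2,"dy":-38,"dz":5,"rx":0,"ry":0,"rz":-0.167,"jaw":0.68},{"dx":3,"dy":-39,"dz":5,"rx":0,"ry":0,"rz":-0.167,"jaw":0.68},{"dx":3,"dy":-39,"dz":0,"rx":0,"ry":0,"rz":-0.167,"jaw":0.68},{"dx":2,"dy":-38,"dz":0,"rx":0,"ry":0,"rz":-0.167,"jaw":0.68},{"dx":0,"dy":0,"dz":0,"rx":0,"ry":0,"rz":0,"jaw":0.68},{"dx":0,"dy":0,"dz":0,"rx":0,"ry":0,"rz":0,"jaw":0.68}]'
python3 - <<'E'
from h import *
c=cam("top");im=cv2.imread("pics/t4.png")
im,c,st=snap("wrist","w8")
Rm=R.from_quat(np.roll(st["tcp_rot"],-1)).as_matrix()
print(st["position"],Rm,st["clock"],np.degrees(np.arctan2(Rm[1,1],Rm[0,1])))
hsv=cv2.cvtColor(im,cv2.COLOR_RGB2HSV)
m=((hsv[:,:,0]>5)&(hsv[:,:,0]<18)&(hsv[:,:,1]>200)&(hsv[:,:,2]>120)).astype(np.uint8)
cs,_=cv2.findContours(m,0,2)
for k in cs:
    if cv2.contourArea(k)>100:
        r=cv2.minAreaRect(k);P=np.array([onz(c,p,.113) for p in cv2.boxPoints(r)]);print(r,P,P.mean(0))
print(proj(c,(.61,-.177,.113)))
E
```

```text
clock: 12.45
position: [0.6101, -0.1754, 0.1554]
tcp_rot: [-0.001, 0.884, 0.468, -0.0]
wrist_force: [0.2, 0.6, 0.5]
gripper_width: 0.0298
[ 0.6101 -0.1754  0.1554] [[ 0.5617  0.8273 -0.0022]
 [ 0.8273 -0.5617  0.0021]
 [ 0.0006 -0.003  -1.    ]] 12.45 -34.173677087476
[255.5431 211.0254]
```

View pics/w8.png

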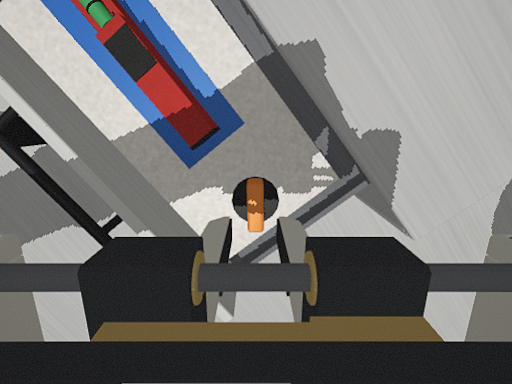

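```bash
python3 -m jog '[{"dx":1.5,"dy":2,"dz":-22,"rx":0,"ry":0,"rz":0,"jaw":0.68},{"dx":0,"dy":0,"dz":-22,"rx":0,"ry":0,"rz":0,"jaw":0.68},{"dx":0,"dy":0,"dz":-17,"rx":0,"ry":0,"rz":0,"jaw":0.68},{"dx":0,"dy":0,"dz":0,"rx":0,"ry":0,"rz":0,"jaw":0.68},{"dx":0,"dy":0,"dz":0,"rx":0,"ry":0,"rz":0,"jaw":1},{"dx":0,"dy":0,"dz":0,"rx":0,"ry":0,"rz":0,"jaw":1}]'
```

```text
clock: 13.25
position: [0.6121, -0.1745, 0.0965]
tcp_rot: [-0.0, 0.884, 0.467, 0.0]
wrist_force: [-2.6, 3.6, 1.1]
gripper_width: 0.0146
```

```bash
python3 -m jog '[{"dx":0,"dy":0,"dz":0,"rx":0,"ry":0,"rz":-0.1,"jaw":1},{"dx":0,"dy":0,"dz":0,"rx":0,"ry":0,"rz":-0.15,"jaw":1},{"dx":0,"dy":0,"dz":0,"rx":0,"ry":0,"rz":-0.15,"jaw":1},{"dx":0,"dy":0,"dz":0,"rx":0,"ry":0,"rz":-0.15,"jaw":1},{"dx":0,"dy":0,"dz":0,"rx":0,"ry":0,"rz":-0.15,"jaw":1},{"dx":0,"dy":0,"dz":0,"rx":0,"ry":0,"rz":-0.12,"jaw":1},{"dx":0,"dy":0,"dz":0,"rx":0,"ry":0,"rz":-0.08,"jaw":1},{"dx":0,"dy":0,"dz":0,"rx":0,"ry":0,"rz":0,"jaw":1},{"dx":0,"dy":0,"dz":0,"rx":0,"ry":0,"rz":0,"jaw":1}]'
python3 - <<'E'
from h import *
im,c,st=snap("wrist","w9")
Rm=R.from_quat(np.roll(st["tcp_rot"],-1)).as_matrix()
print(st["position"],np.degrees(np.arctan2(Rm[1,1],Rm[0,1])),st["torque"])
E
```

```text
clock: 14.38
position: [0.613, -0.1761, 0.0965]
tcp_rot: [0.001, 0.999, 0.036, 0.001]
wrist_force: [1.1, -1.8, 0.8]
gripper_width: 0.0138
[ 0.613  -0.1761  0.0965] -85.85982719412613 [-0.5411 -0.2142  0.0461]
```

View pics/w9.png

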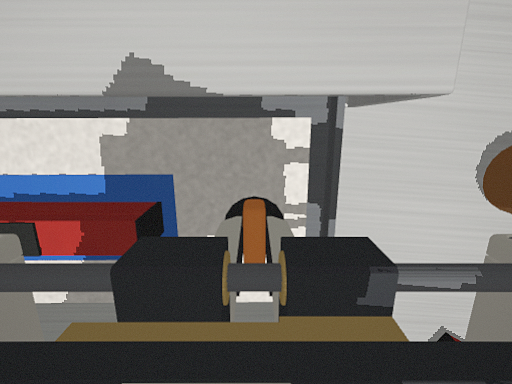

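Turned 0.9 rad (no slip seen). Release, rise, go back above the level and look.

```bash
python3 -m jog '[{"dx":0,"dy":0,"dz":0,"rx":0,"ry":0,"rz":0,"jaw":0.65},{"dx":0,"dy":0,"dz":0,"rx":0,"ry":0,"rz":0,"jaw":0.65},{"dx":0,"dy":0,"dz":35,"rx":0,"ry":0,"rz":0,"jaw":0.65},{"dx":0,"dy":10,"dz":20,"rx":0,"ry":0,"rz":0.174,"jaw":0.7},{"dx":-2,"dy":20,"dz":0,"rx":0,"ry":0,"rz":0.174,"jaw":0.8},{"dx":-2,"dy":20,"dz":0,"rx":0,"ry":0,"rz":0.174,"jaw":1},{"dx":-2,"dy":20,"dz":0,"rx":0,"ry":0,"rz":0.174,"jaw":1},{"dx":-2,"dy":20,"dz":0,"rx":0,"ry":0,"rz":0.174,"jaw":1},{"dx":-2,"dy":20,"dz":0,"rx":0,"ry":0,"rz":0.174,"jaw":1},{"dx":-2,"dy":20,"dz":0,"rx":0,"ry":0,"rz":0.174,"jaw":1}]'
python3 -m jog '[{"dx":-1,"dy":20,"dz":0,"rx":0,"ry":0,"rz":0.174,"jaw":1},{"dx":0,"dy":3,"dz":0,"rx":0,"ry":0,"rz":0.174,"jaw":1},{"dx":0,"dy":0,"dz":0,"rx":0,"ry":0,"rz":0,"jaw":1},{"dx":0,"dy":0,"dz":0,"rx":0,"ry":0,"rz":0,"jaw":1}]'
cat > bub.py <<'E'
from h import *
import sys
n=sys.argv[1]
im,c,st=snap("wrist",n)
Rm=R.from_quat(np.roll(st["tcp_rot"],-1)).as_matrix()
print(st["position"],"tool y deg",np.degrees(np.arctan2(Rm[1,1],Rm[0,1])),"F",st["wrist_force"],"t",st["clock"])
hsv=cv2.cvtColor(im,cv2.COLOR_RGB2HSV)
g=((hsv[:,:,0]>45)&(hsv[:,:,0]<85)&(hsv[:,:,1]>80)).astype(np.uint8)
g=cv2.morphologyEx(g,cv2.MORPH_CLOSE,np.ones((9,9)))
cs,_=cv2.findContours(g,0,2)
k=max([k for k in cs if abs(cv2.boundingRect(k)[0]-254)<60],key=cv2.contourArea);x,y,w,h=cv2.boundingRect(k);print("vial box",x,y,w,h)
save(im,n+"c",(max(0,x-40),max(0,y-20),x+w+40,min(384,y+h+60)),5)
xc=int(round(x+w/2-.5))
pr=im[y:y+h,xc-1:xc+2].mean((1,)).astype(int)
ez=im[y:y+h,max(x,0):x+3].mean((1,)).astype(int)
for i in range(h): print(y+i,pr[i],ez[i])
E
python3 bub.py w10
```

```text
clock: 15.68
position: [0.5995, -0.0438, 0.1504]
tcp_rot: [-0.001, 0.797, 0.604, -0.0]
wrist_force: [-0.5, -0.6, 0.6]
gripper_width: 0.0007
clock: 16.18
position: [0.5989, -0.0226, 0.1504]
tcp_rot: [-0.0, 0.684, 0.729, -0.0]
wrist_force: [0.8, 0.4, -0.6]
gripper_width: 0.0006
[ 0.5989 -0.0226  0.1504] tool y deg 3.666419356080921 F [ 0.796   0.4259 -0.6427] t 16.175
vial box 249 118 15 64
118 [ 67 118  73] [ 85 146  86]
119 [ 55 131  81] [ 67 157  94]
120 [ 56 121  74] [ 61 125  73]
121 [ 51 111  68] [48 94 54]
122 [ 52 111  67] [ 51 101  59]
123 [ 50 112  68] [ 53 101  60]
124 [ 53 113  69] [ 50 100  57]
125 [ 50 111  67] [ 52 100  57]
126 [ 52 112  67] [ 52 102  60]
127 [ 53 113  69] [ 51 101  58]
128 [ 53 112  68] [ 54 102  60]
129 [ 50 111  67] [ 51 101  58]
130 [ 50 111  66] [ 52 102  60]
131 [ 52 112  67] [ 52 100  58]
132 [ 53 113  69] [ 51 100  58]
133 [ 50 111  67] [ 52 101  60]
134 [ 51 114  67] [ 52 102  60]
135 [ 55 119  72] [47 94 54]
136 [42 91 54] [33 61 39]
137 [30 24 28] [29 26 29]
138 [43 91 55] [46 81 52]
139 [ 51 117  68] [ 53 106  60]
140 [ 42 109  60] [ 54 101  
[... 537 characters left out ...]
02  63]
158 [165 160 155] [54 99 54]
159 [137 142 131] [53 98 56]
160 [ 53 110  68] [ 55 100  57]
161 [ 45 109  61] [ 60 103  61]
162 [ 50 116  68] [54 91 54]
163 [44 92 57] [38 49 37]
164 [21  5 16] [44 39 32]
165 [39 83 49] [59 80 49]
166 [ 52 117  69] [63 96 58]
167 [ 50 112  64] [62 94 56]
168 [ 47 110  64] [60 92 53]
169 [ 46 109  64] [61 92 54]
170 [ 47 110  63] [62 93 55]
171 [ 49 111  65] [62 92 56]
172 [ 49 109  64] [61 90 54]
173 [ 48 111  64] [62 92 55]
174 [ 49 110  66] [61 93 56]
175 [ 48 109  63] [62 92 55]
176 [ 45 108  62] [61 91 56]
177 [ 47 109  64] [62 93 56]
178 [ 48 109  63] [61 91 54]
179 [ 49 111  66] [62 95 58]
180 [ 48 114  67] [58 91 53]
181 [ 49 107  63] [81 71 45]
```

View pics/w10c.png

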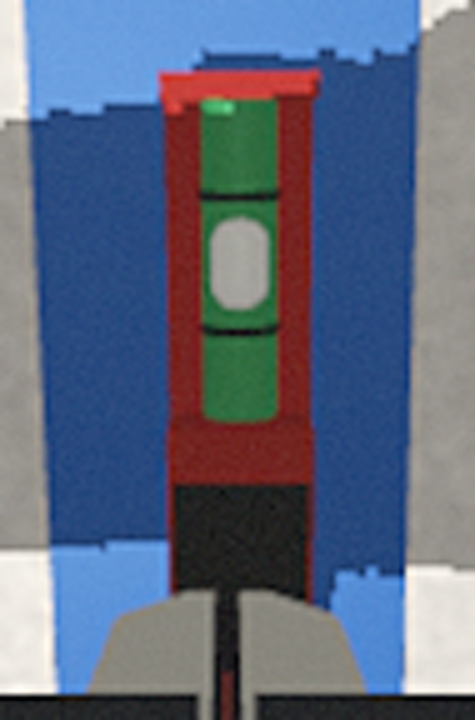

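View pics/w10.png

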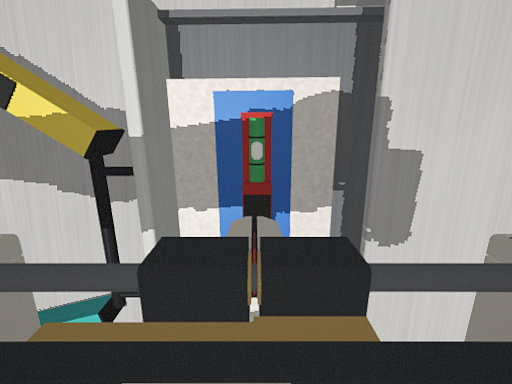

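Bubble rows 141–159 between lines at rows 137 and 164: midpoint 150.2 against 150.5, so it is centred to ~0.2 mm. Locating the pad.

```bash
python3 - <<'E'
from h import *
p=ctrl.camera_params("wrist")
Rm=np.array([[-0.0692,.9976,-.0014],[.9976,.0692,0],[.0001,-.0014,-1]])
T=np.eye(4);T[:3,:3]=Rm;T[:3,3]=[.6,-.0231,.1459]
c=(p["K"],p["k1"],T@p["hand_eye"])
print(onz(c,(255.7,215),.109),onz(c,(255.7,196.8),.109),onz(c,(255.7,233),.109))
print("vial lines",onz(c,(255.7,138),.105),onz(c,(255.7,165.2),.105))
E
```

```text
[ 0.6018 -0.0258  0.109 ] [ 0.6007 -0.0105  0.109 ] [ 0.6029 -0.0415  0.109 ]
vial lines [0.5975 0.0351 0.105 ] [0.599  0.0142 0.105 ]
```

```bash
python3 -m jog '[{"dx":3,"dy":-3,"dz":-10,"rx":0,"ry":0,"rz":0,"jaw":1},{"dx":0,"dy":0,"dz":-15,"rx":0,"ry":0,"rz":0,"jaw":1},{"dx":0,"dy":0,"dz":-10,"rx":0,"ry":0,"rz":0,"jaw":1},{"dx":0,"dy":0,"dz":0,"rx":0,"ry":0,"rz":0,"jaw":1},{"dx":0,"dy":0,"dz":-2,"rx":0,"ry":0,"rz":0,"jaw":1},{"dx":0,"dy":0,"dz":0,"rx":0,"ry":0,"rz":0,"jaw":1}]'
```

```text
clock: 16.98
position: [0.6023, -0.025, 0.1139]
tcp_rot: [0.0, 0.683, 0.73, 0.0]
wrist_force: [0.2, -0.0, 0.3]
gripper_width: 0.0005
```

```bash
python3 -m jog '[{"dx":0,"dy":-0.5,"dz":-1.5,"rx":0,"ry":0,"rz":0,"jaw":1},{"dx":0,"dy":0,"dz":-1.5,"rx":0,"ry":0,"rz":0,"jaw":1},{"dx":0,"dy":0,"dz":-1,"rx":0,"ry":0,"rz":0,"jaw":1},{"dx":0,"dy":0,"dz":0,"rx":0,"ry":0,"rz":0,"jaw":1}]'
```

```text
clock: 17.48
position: [0.6025, -0.0256, 0.1109]
tcp_rot: [0.001, 0.683, 0.73, 0.0]
wrist_force: [-2.2, -0.6, 5.8]
gripper_width: 0.0007
```

```bash
python3 -m jog '[{"dx":0,"dy":0,"dz":-1,"rx":0,"ry":0,"rz":0,"jaw":1},{"dx":0,"dy":0,"dz":0,"rx":0,"ry":0,"rz":0,"jaw":1},{"dx":0,"dy":0,"dz":0,"rx":0,"ry":0,"rz":0,"jaw":1}]'
```

```text
clock: 17.85
position: [0.6026, -0.0257, 0.1104]
tcp_rot: [0.001, 0.683, 0.73, 0.0]
wrist_force: [-2.0, -1.7, 8.5]
gripper_width: 0.0007
```

```bash
python3 -m jog '[{"dx":0,"dy":0,"dz":-0.6,"rx":0,"ry":0,"rz":0,"jaw":1},{"dx":0,"dy":0,"dz":0,"rx":0,"ry":0,"rz":0,"jaw":1},{"dx":0,"dy":0,"dz":0,"rx":0,"ry":0,"rz":0,"jaw":1},{"dx":0,"dy":0,"dz":0,"rx":0,"ry":0,"rz":0,"jaw":1},{"dx":0,"dy":0,"dz":0,"rx":0,"ry":0,"rz":0,"jaw":1}]'
python3 bub.py w11 | awk 'NR<3|| /^(1[0-9][0-9])/' ; python3 - <<'E'
from h import *
im,c,st=snap("top","t9");print(st["wrist_force"]); im,c,st=snap("side","s9");print(st["wrist_force"])
E
```

```text
clock: 18.48
position: [0.6026, -0.0256, 0.1101]
tcp_rot: [0.001, 0.683, 0.73, 0.0]
wrist_force: [-2.5, 1.0, 10.5]
gripper_width: 0.0004
[ 0.6026 -0.0256  0.1101] tool y deg 3.834760976735583 F [-2.5315  0.9949 10.4723] t 18.475
vial box 243 112 19 79
112 [109 191 129] [ 80 148  88]
113 [107 203 138] [ 63 162  95]
114 [111 199 138] [ 75 158  95]
115 [110 198 136] [ 81 156  94]
116 [110 198 135] [ 79 156  94]
117 [112 199 137] [ 79 156  93]
118 [111 198 137] [ 79 157  94]
119 [110 198 135] [ 77 155  93]
120 [112 199 136] [ 80 156  93]
121 [111 199 136] [ 76 154  92]
122 [111 199 137] [ 79 155  94]
123 [113 201 139] [ 78 155  91]
124 [118 207 144] [ 77 156  92]
125 [ 94 177 117] [ 70 156  94]
126 [ 45 103  61] [ 72 159  94]
127 [ 50 111  66] [ 62 137  81]
128 [ 52 112  67] [45 97 56]
129 [ 51 112  68] [ 48 103  62]
130 [ 51 113  68] [ 47 101  58]
131 [ 51 112  66] [ 47 102  61]
132 [ 49 112  67] [ 51 102  60]
133 [ 54 118  71] [ 52 105  60]
134 [45 97 59] [37 82 47]
135 [31 31 32] [19 16 22]
136 [30 43 32] [33 56 39]
137 [43 98 57] [48 95 55]
138 [ 52 117  69] [ 58 106  64]
139 [ 46 11
[... 911 characters left out ...]
9 35] [30 17 23]
169 [29 28 30] [50 69 42]
170 [42 88 53] [63 95 58]
171 [ 51 118  69] [61 92 54]
172 [ 46 110  63] [61 92 54]
173 [ 51 110  66] [59 90 54]
174 [ 49 110  65] [64 93 56]
175 [ 50 111  66] [61 91 54]
176 [ 49 109  66] [60 93 54]
177 [ 48 110  65] [60 92 54]
178 [ 48 111  67] [61 92 55]
179 [ 51 112  68] [62 93 56]
180 [ 49 110  65] [63 94 57]
181 [ 49 109  64] [61 92 55]
182 [ 48 109  64] [62 94 58]
183 [ 48 110  64] [64 88 53]
184 [ 47 109  64] [69 84 51]
185 [ 48 111  65] [69 85 53]
186 [ 51 111  65] [69 86 54]
187 [ 48 110  65] [68 87 52]
188 [ 51 112  67] [60 88 52]
189 [ 44 116  69] [84 69 41]
190 [70 95 56] [107  29  26]
[-3.6359 -0.0089 10.7579]
[-2.4063 -0.5717 10.5711]
```

View pics/w11c.png

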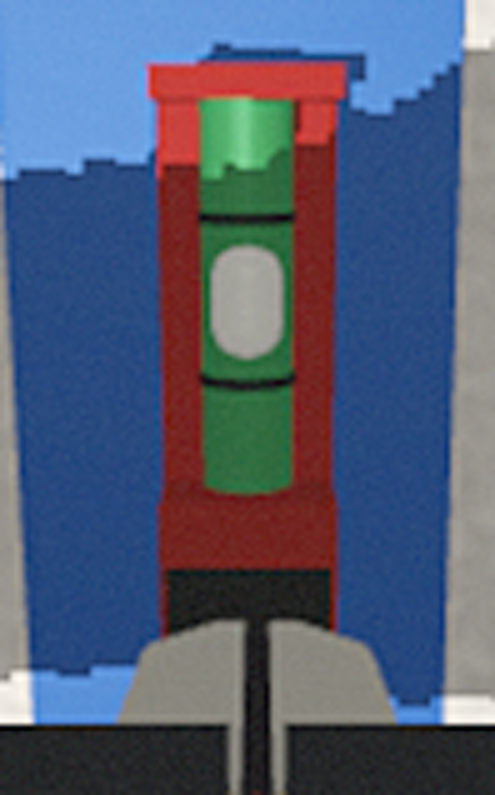

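View pics/s9.png

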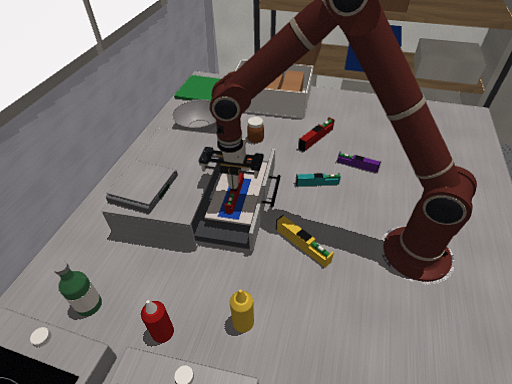

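View pics/t9.png

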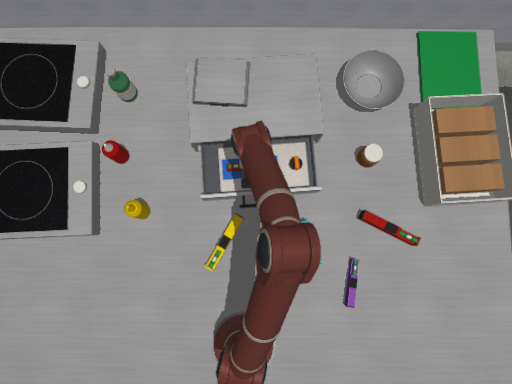

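Bubble centred (152.1 against 152.05) under ~10.5 N. There is ~3 N of sideways force towards pushing the tray in, so I'm relieving it.

```bash
python3 -m jog '[{"dx":-0.6,"dy":0,"dz":0,"rx":0,"ry":0,"rz":0,"jaw":1},{"dx":-0.4,"dy":0,"dz":0,"rx":0,"ry":0,"rz":0,"jaw":1},{"dx":0,"dy":0,"dz":0,"rx":0,"ry":0,"rz":0,"jaw":1},{"dx":0,"dy":0,"dz":0,"rx":0,"ry":0,"rz":0,"jaw":1}]'
python3 - <<'E'
from h import *
a=cv2.imread("pics/t4.png");im,c,st=snap("top","t10")
b=im[:,:,::-1]
# panel edge right part and shelf edges, columns 295..315, compare profiles
for u in (205,212,225,308,312):
    A=a[180:205,u].mean(1);B=b[180:205,u].mean(1)
    print(u,A.astype(int)[4:20],B.astype(int)[4:20])
print(st["wrist_force"],st["clock"])
E
```

```text
clock: 19.12
position: [0.6025, -0.0256, 0.1103]
tcp_rot: [0.001, 0.683, 0.73, 0.001]
wrist_force: [-1.5, -0.1, 9.6]
gripper_width: 0.0002
205 [ 80  80  78  72  73  75  72  73  74  67 128 191 200 182  98  97] [ 79  81  77  71  73  74  72  71  72  68 129 191 200 178  95  96]
212 [ 87  87  86  87  86  87  88  86  75  84 151 193 197 164  95 101] [ 86  87  85  86  86  86  88  86  75  96 158 193 196 161  96 100]
225 [191 191 191 192 195 198 187 149  95 148 195 201 172  97 101 125] [189 190 190 192 195 195 185 144  91 152 194 198 165  96 102 127]
308 [155 137  84 145 192 201 168  83  84  84  84  83  82  83  83  85] [171 139  93 154 192 198 164  95  97 121 149 147 146 145 149 150]
312 [ 47  48 105 135  96  95  85  83  84  85  85  84  82  84  84  84] [ 88  74 120 183 196 182 112  95 107 135 151 148 146 147 149 150]
[-1.4687 -0.1473  9.6489] 19.125
```

```bash
python3 bub.py w12 | awk 'NR<3|| /^(13[4-7]|14[0-2]|16[2-9]|170)/'; python3 - <<'E'
from h import *
st=ctrl.observe();print(st["wrist_force"],st["clock"]);print(ctrl.close_job())
E
```

```text
[ 0.6025 -0.0256  0.1103] tool y deg 3.8282662753573673 F [-1.7906 -1.1158  9.8347] t 19.175
vial box 243 112 19 79
134 [44 95 58] [37 80 47]
135 [30 32 31] [18 13 22]
136 [32 46 35] [32 57 38]
137 [ 49 101  62] [46 95 55]
140 [ 51 112  67] [ 52 101  58]
141 [136 144 131] [ 54 102  60]
142 [172 166 163] [ 49 100  58]
162 [162 158 154] [ 57 100  60]
163 [126 136 122] [ 55 100  58]
164 [ 38 108  57] [ 59 102  60]
165 [ 47 111  62] [55 97 55]
166 [ 49 114  66] [50 86 52]
167 [ 47 101  59] [32 52 37]
168 [30 50 36] [30 18 23]
169 [25 23 28] [49 67 43]
170 [41 89 54] [63 95 55]
[-0.73   -0.4381  9.9888] 19.225
the job is handed in; nothing more can be done
None
```

The job is done and handed in at about 19.2 s. The arm ended still pressing the black pad with about 10 N.

- **Tray:** I pulled it until it held firm. The force rose to 28 N with no further movement, after about 153 mm of travel, because it seems to have started slightly out. I did not measure the full 0.17 m directly.
- **Level:** I laid the small red level along the mat with its vial end to the left, and let go of it.
- **Levelling foot:** I turned it 0.9 rad clockwise in one go.
- **Bubble:** In the last wrist picture, under load, the bubble was centred at row 152.1, against 152.0 midway between the lines. That is within about 0.1 mm.
- **Sideways force:** Pressing at first also pushed sideways with about 3 N, in the direction that closes the tray. I eased that to 1–2 N. The tray edge in the top view agreed with the earlier picture to about 0.1 pixel.
- **Bottles and jar:** They look unmoved in the top and side views.

Two small disagreements along the way did not affect the result. The handle was 3–8 mm off between the top and wrist views, so I used the wrist view. My first move was refused for missing row keys, so nothing moved.

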